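Clamp the fine whetstone in its holder

TASK

Get the cream-coloured fine whetstone ready for sharpening: lay it gently and flat in the bed of the wooden holder, between the corner guides, and let go of it. Then, with the orange cam lever still open, push the black grip of the sliding jaw towards the stone, against the sprung end stop, until the jaw's white pointer line stands level with the red mark on the deck; hold it there a moment, and squeeze the orange lever fully shut alongside the grip without letting the jaw creep back. Finish while still holding the grip and the shut lever squeezed together in the hand; leave the dark coarse stone, the mug, the spoon and the rest where they are.

Things in the scene. Friction and masses are not known exactly. Their poses are not given: they have to be found in the camera images.
- bed (a point): Whetstone holder: wooden deck 78 x 354 mm, top 14 mm above the worktop, held by suction feet (fixed). Point on the deck top under the centre of the clamped stone. y: along the holder from jaw to end stop; x: across, to the side of the jaw's wing (lever on -x side); z up. Stone's length goes along y. 4 guides 7 x 22 mm, 8 high, at y = -52 and 40, x = -32.5 and 32.5 mm: bed 58 mm wide.
- mark (a point): Centre of the red mark, a line 14 x 2.6 mm across the deck at its -x (lever side) edge, 14 mm above the worktop. Axes as the bed's.
- pointer (a point): Centre of the white pointer line on a small tab at the -x end of the jaw head, which runs along the deck's edge over the mark; given at the deck's height. Level with the mark along y when the jaw joint reads 0.035. Axes as the bed's.
- grip_face (a point): On the +x face of the jaw's black upright grip plate (14 mm thick in x, 66 long in y, from 46 mm behind (-y) this point; 22 to 58 mm above the worktop), 40 mm above the worktop: one finger goes here. A wing 7 mm thick, 36 high, stands out 24 mm to +x; its rear face is 13 mm ahead (+y) of this point: a finger behind it pushes the jaw with its side. Axes as the bed's.
- lever_pad (a point): On the orange cam lever's outer (-x) face, for the other finger: 40 mm above the worktop, 44 mm behind the lever's upright pivot. Lever arm 10 mm thick, 24 high (28 to 52 mm above the worktop), ending 36 mm behind this point. Shut, it lies beside the grip plate, both together 29 mm wide in x. Axes turn with the lever; shut, they are the bed's. Below runs a rail, top 24 mm up.
- jaw (a joint): Travel of the sliding jaw towards the end stop, m: 0 fully back, 0.040 fully forward, 0.035 at the mark. About 2 N friction while the lever is open. It meets a stone that touches the stop at 0.028; beyond, the stop's spring pushes back (about 11 N at the mark, and 3 to 5 N more to slide the stone). Starts at 0 to 0.012.
- lever (a joint): Angle of the cam lever, rad: 0 shut, alongside the grip; 0.55 fully open, tail swung out to -x. Starts at 0.40 to 0.50, stays where it is left. Closing takes about 4 N at the pad, more in the last third, where its cam grips the holder's rail and brakes the jaw: it must not be shut before the mark is reached.
- stop (a joint): Yield of the sprung end stop, m: 0 at rest, about 0.007 when the jaw holds a stone at the mark.
- fine_stone_mid (a point): Centre of the cream-coloured fine whetstone, 150 x 50 x 25 mm, 0.3 to 0.55 kg, lying flat on the worktop; x along its length, z up.
- coarse_stone_mid (a point): Centre of the dark grey coarse whetstone, the same size, which may have changed places with the fine one. To be left alone.
- mug_1: Small white mug, 62 x 88 x 50 mm, origin under its centre. To be left alone.
- teaspoon_1: Teaspoon with a red handle, 132 x 26 x 11 mm, lying flat, origin under its centre. To be left alone.
- stop_face (a point): Centre of the rubber face of the sprung end stop, 24 mm above the worktop, at y = +68 mm from the bed point when at rest. The face is 54 mm wide and 21 mm high. Axes as the bed's.
- jaw_face (a point): Centre of the rubber face of the sliding jaw, 25 mm above the worktop, at y = -110 mm from the bed point plus the jaw joint's value. The face is 54 mm wide and 21 mm high. Axes as the bed's.

How it is judged:
By the outcome, as a careful person would: the job done as asked, in the order asked, and still so for the second after the job is handed in, while the arm keeps its last pose, push and grip.
It also fails if it takes over 59 s, if anything falls off the work surface, if the arm or the gripper's body presses on something with over 40 N, if the wrist force passes 120 N, or if a joint passes its speed limit or range.

ROBOT

A 6-joint arm with a two-finger parallel gripper is mounted at the origin on a cart in front of the work surface, level with it; the furniture and walls round the work are solid. World frame = base frame: x ahead of the robot, y to its left, z up, the work surface at z = 0. Lengths are in m, angles in rad, forces in N, time in s.
With the tool pointing down it reaches from about 0.375 to 0.9 m from the base axis. Payload 3.1 kg.
Tool frame: the origin (TCP) lies between the finger pads; the fingertips stand 11 mm ahead of it and the grasp point (between the pads) lies 8 mm behind it; z points along the fingers, y is the line along which they close (so a half turn about z gives the same grasp; the last joint's range is limited). The gripper opens to 87 mm and grips with 3 to 60 N. Pads are 19 mm wide; open, the fingers measure 117 mm over their backs; the gripper's body (75 mm by 190 mm) begins 51 mm behind the grasp point.
Start: joints at [1.117, 0.527, 1.433, -0, 1.181, -0.178], TCP at [0.17, 0.601, 0.234] pointing down, gripper open.
Joint ranges: [-3.08, 3.08], [-0.75, 2.2], [0.22, 2.44], [-1.43, 4.57], [0, 2.65], [-2.85, 2.85]. Speed limits (rad/s): [2.79, 2.79, 3.14, 3.14, 3.14, 3.14].

INTERFACE

Orientations are given as a unit quaternion [x, y, z, w].
In Python, from rig import robot gives the robot as it stands.
- The arm moves only by the tool move_arm, never from a script. Its argument "moves" is text: rows parted by semicolons, each of 7 numbers parted by spaces: the shift along the tool's x, y, z in units of 100 mm (1.0 is 100 mm), then the turn, a rotation vector about the tool's x, y, z in units of 90 degrees (1.0 is 90 degrees), then the opening, from 0 (shut) to 1 (fully open). A call has 1 to 12 rows; each row is the pose to reach, as a shift and turn from the pose commanded when the call began, along the tool's axes at that moment; what a row does not reach only later rows make up. A row lasts 1/10 s, in which the tool goes at most 50 mm and 8.59 degrees, less where a joint would pass 70% of its speed; a pose out of reach is approached as far as the arm can. A call with a number of a shift or a turn outside -1 to 1 is refused whole. A call with a gripper value outside its range is refused whole. The fingers move at their own pace and stop on an object; "squeeze" is the grip in N (left out, the last holds). Time passes only in rows, so rows that repeat a pose let the fingers close. It gives the time, the measured TCP pose, the force, the opening and the grip force at its end, in the units of the state.
- robot.get_obs(): the state, without advancing time (a new reading comes with each control period).
- robot.camera(name): name is "scene" or "side" or "wrist"; returns a dict with "image" (384x512x3 uint8, red, green, blue), "intrinsics" (3x3 intrinsics, pixels), "extrinsics" (4x4, takes a point from world to camera coordinates). Camera axes: x right, y up, looking along -z (the intrinsics and any distortion apply to the point x, -y, -z); pixel columns grow to the right and rows downward; lengths in m; the calibration is good to about 2 mm. A picture is of the moment at which its call begins. There is no depth.
- robot.hand_in(): hands the job in; it is judged then, once.
The state is a dict: "time": time; "q": joint angles; "joint_velocities": joint speeds; "joint_torque": joint torques, N m; "position": TCP position; "tool_rot": TCP orientation; "ft_force": force on the tool from outside, world axes, zero at the start; "moment": the same for the moment, N m; "grip_width": finger opening in m; "grip_force": force on a finger pad.
Only numpy, scipy, OpenCV 4.12 (cv2) and the standard library are available. Lean on these libraries where they do the work, as an engineer would, in place of code of your own. Each camera call takes 0.05 s, during which the arm holds its last target. There are 200 camera calls.

## Working session

There is one attempt and no reset: what is moved stays moved. The work goes in short steps, Python scripts to look and compute and a tool call to move; the robot and the scene stay as the last step left them, time stands still between calls to the robot, and variables do not carry over. Pictures are saved under pics/ and viewed, at most 13 in all, crops included, and the job is handed in when it is done.

Besides the shell and the picture viewer there is one more tool, called after "Request:" as name(argument=value, ...) on one line, values as JSON. move_arm: Moves the arm, as the interface text tells. Shifts and turns lie within -1 to 1; 1 stands for 100 mm of shift or 90 degrees of turn. Its arguments: {"type":"object","properties":{"moves":{"type":"string"},"squeeze":{"type":"number"}},"required":["moves"]}

```bash
mkdir -p pics; cat > h.py <<'E'
import numpy as np, cv2
from rig import robot
def ray(c,u,v):
    K=np.array(c["intrinsics"]);E=np.array(c["extrinsics"])
    d=np.linalg.inv(K)@[u,v,1]; d=np.array([d[0],-d[1],-d[2]])
    R=E[:3,:3]; return -R.T@E[:3,3], R.T@d
def plane(c,u,v,z):
    o,d=ray(c,u,v); return o+d*(z-o[2])/d[2]
def proj(c,p):
    E=np.array(c["extrinsics"]);q=E[:3,:3]@np.array(p)+E[:3,3]
    k=np.array(c["intrinsics"])@[q[0],-q[1],-q[2]]; return k[:2]/k[2]
def save(c,n): cv2.imwrite(n,cv2.cvtColor(c["image"],cv2.COLOR_RGB2BGR))
E
python3 - <<'E'
from h import *
o=robot.get_obs(); print(o)
ims=[]
for n in["scene","side","wrist"]:
    c=robot.camera(n); np.save(f"pics/{n}0.npy",c,allow_pickle=True); save(c,f"pics/{n}0.png"); print(n,c.keys(),np.round(c["intrinsics"],1).tolist(),np.round(ray(c,256,192),3).tolist())
E
```

```text
{'time': 0.0, 'q': array([ 1.11646526e+00,  5.28451686e-01,  1.43389446e+00, -1.61892728e-05,
        1.18138160e+00, -1.78496519e-01]), 'joint_velocities': array([ 0.00165764, -0.00036576,  0.00033297, -0.00045085, -0.00025809,
       -0.00099484]), 'joint_torque': array([ 3.61648426e-05, -4.40047538e+01, -1.76592511e+01,  6.33177278e-02,
        5.82285156e-02, -1.55190119e-04]), 'position': array([0.16987958, 0.60074033, 0.23258299]), 'tool_rot': array([ 1.37477333e-01,  9.90504338e-01, -1.01687701e-03, -3.25063523e-04]), 'ft_force': array([ 0.11249514,  0.40891948, -0.60142031]), 'moment': array([ 0.0057112 , -0.01395704, -0.01042766]), 'grip_force': 0.0, 'grip_width': 0.08710731257982174}
scene dict_keys(['image', 'intrinsics', 'extrinsics']) [[478.9, 0.0, 258.8], [0.0, 478.9, 195.8], [0.0, 0.0, 1.0]] [[-0.224, -0.819, 0.824], [0.567, 0.594, -0.571]]
side dict_keys(['image', 'intrinsics', 'extrinsics']) [[468.0, 0.0, 258.8], [0.0, 468.0, 191.9], [0.0, 0.0, 1.0]] [[0.176, 1.089, 0.817], [0.264, -0.785, -0.56]]
wrist dict_keys(['image', 'intrinsics', 'extrinsics']) [[296.2, 0.0, 247.7], [0.0, 296.2, 195.1], [0.0, 0.0, 1.0]] [[0.095, 0.622, 0.383], [0.267, -0.048, -0.963]]
```

View pics/scene0.png

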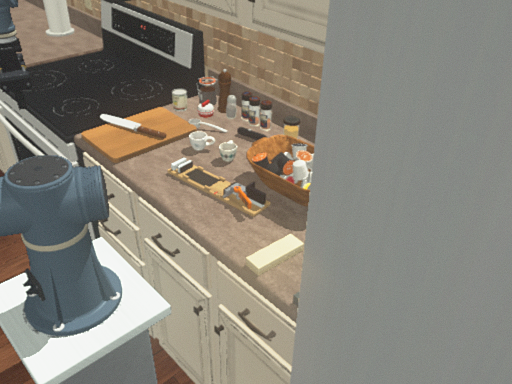

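View pics/side0.png

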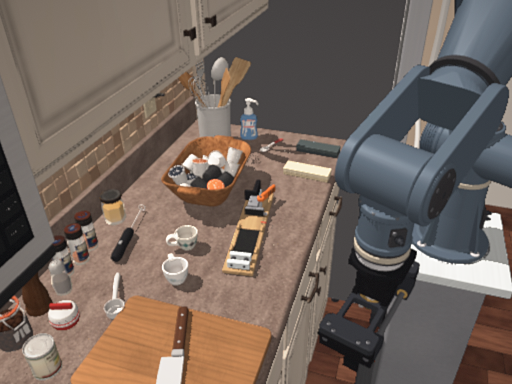

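The scene view shows the holder at about (215,187) and the cream stone at (276,253). In the side view the holder is at (250,235), the cream stone at (308,170) and the dark stone at (318,148). Next I'll measure them.

```bash
python3 - <<'E'
from h import *
L=lambda n:np.load(f"pics/{n}0.npy",allow_pickle=True).item()
s,d=L("scene"),L("side")
def P(c,u,v,z): return np.round(plane(c,u,v,z),3).tolist()
print("stone scene",P(s,276,253,.025),"side",P(d,308,170,.025))
print("coarse side",P(d,318,148,.025), "spoon",P(d,270,147,.0))
print("holder scene ends",P(s,173,166,.014),P(s,262,205,.014)); print("holder side ends",P(d,240,268,.014),P(d,262,198,.014))
# zoomed crops
a=cv2.resize(s["image"][145:280,155:310],None,fx=5,fy=5,interpolation=cv2.INTER_CUBIC)[:600,:775]
b=cv2.resize(d["image"][130:280,215:345],None,fx=4,fy=4,interpolation=cv2.INTER_CUBIC)
for n,i in(("a",a),("b",b)): cv2.imwrite(f"pics/crop_{n}.png",i[...,::-1])
for c,n in((s,"scene"),(d,"side")):
    h=cv2.cvtColor(c["image"],cv2.COLOR_RGB2HSV)
    m=cv2.inRange(h,(18,25,170),(35,110,255)); x0=(230,220,310,280) if n=="scene" else (275,155,340,185)
    z=np.zeros_like(m); z[x0[1]:x0[3],x0[0]:x0[2]]=m[x0[1]:x0[3],x0[0]:x0[2]]
    k=max(cv2.findContours(z,0,2)[0],key=cv2.contourArea); print(n,cv2.contourArea(k),cv2.approxPolyDP(k,2.5,True).reshape(-1,2).tolist())
E
```

```text
stone scene [0.427, -0.214, 0.025] side [0.428, -0.194, 0.025]
coarse side [0.428, -0.349, 0.025] spoon [0.604, -0.35, 0.0]
holder scene ends [0.48, 0.306, 0.014] [0.549, -0.034, 0.014]
holder side ends [0.488, 0.293, 0.014] [0.528, -0.013, 0.014]
scene 1102.0 [[303, 242], [289, 233], [249, 254], [245, 262], [262, 275], [262, 271], [275, 268], [273, 266], [278, 262], [280, 268], [283, 260], [292, 254], [300, 256], [294, 251], [303, 250]]
side 439.0 [[283, 167], [284, 171], [287, 168], [290, 172], [326, 179], [330, 168], [292, 161]]
```

View pics/crop_b.png

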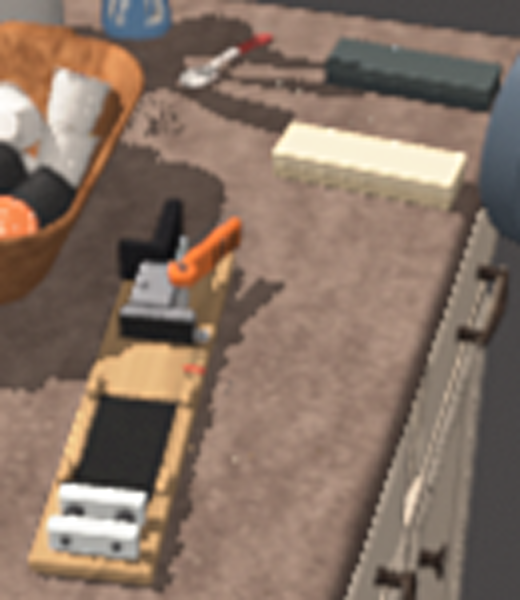

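The crop shows the end stop at world +y, the jaw at -y, the lever on the robot side, the red mark at crop (193,369), and both stones lying roughly along world x. I'll move the wrist camera over the area.

Request:
move_arm(moves="-1 -0.8 0 0 0 0 1;-1 -0.8 0 0 0 0 1;-1 -0.8 0 0 0 0 1")

```text
time: 0.45
position: [0.2454, 0.4944, 0.233]
tool_rot: [0.138, 0.99, -0.001, -0.0]
ft_force: [0.4, 0.5, 0.5]
grip_width: 0.0866
grip_force: 0.0
```

Request:
move_arm(moves="-1 -0.8 0 0 0 0 1;-1 -0.8 0 0 0 0 1;-1 -0.8 0 0 0 0 1")

```text
time: 0.75
position: [0.3202, 0.3902, 0.2333]
tool_rot: [0.138, 0.99, -0.001, -0.0]
ft_force: [-0.5, 0.8, 0.6]
grip_width: 0.087
grip_force: 0.0
```

Request:
move_arm(moves="-1 -0.8 0 0 0 0 1;-1 -0.8 0 0 0 0 1;-1 -0.8 0 0 0 0 1")

```text
time: 1.05
position: [0.3951, 0.2862, 0.2335]
tool_rot: [0.139, 0.99, -0.0, 0.0]
ft_force: [0.6, 0.3, 0.6]
grip_width: 0.0874
grip_force: 0.0
```

Request:
move_arm(moves="-1 -0.8 0 0 0 0 1;-1 -0.8 0 0 0 0 1;-1 -0.8 0 0 0 0 1")

```text
time: 1.35
position: [0.47, 0.1817, 0.2336]
tool_rot: [0.139, 0.99, -0.0, 0.001]
ft_force: [0.6, 0.4, 0.5]
grip_width: 0.087
grip_force: 0.0
```

Request:
move_arm(moves="-0.2 -0.9 0 0 0 -0.1 1;-0.2 -0.9 0 0 0 -0.18 1;-0.2 -0.9 0 0 0 -0.18 1")

```text
time: 1.65
position: [0.4624, 0.0889, 0.2333]
tool_rot: [-0.003, 1.0, -0.001, -0.001]
ft_force: [0.1, 0.8, -0.2]
grip_width: 0.087
grip_force: 0.0
```

Request:
move_arm(moves="0 -0.9 0 0 0 0 1;0 -0.9 0 0 0 0 1;0 -0.9 0 0 0 0 1")

```text
time: 1.95
position: [0.464, -0.0015, 0.2336]
tool_rot: [-0.001, 1.0, -0.001, 0.0]
ft_force: [0.9, 0.6, -0.8]
grip_width: 0.0873
grip_force: 0.0
```

```bash
python3 - <<'E'
from h import *
c=robot.camera("wrist"); np.save("pics/w1.npy",c,allow_pickle=True)
cv2.imwrite("pics/w1.png",cv2.resize(c["image"][...,::-1],(768,576),interpolation=cv2.INTER_CUBIC))
E
```

```text
(no output)
```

View pics/w1.png

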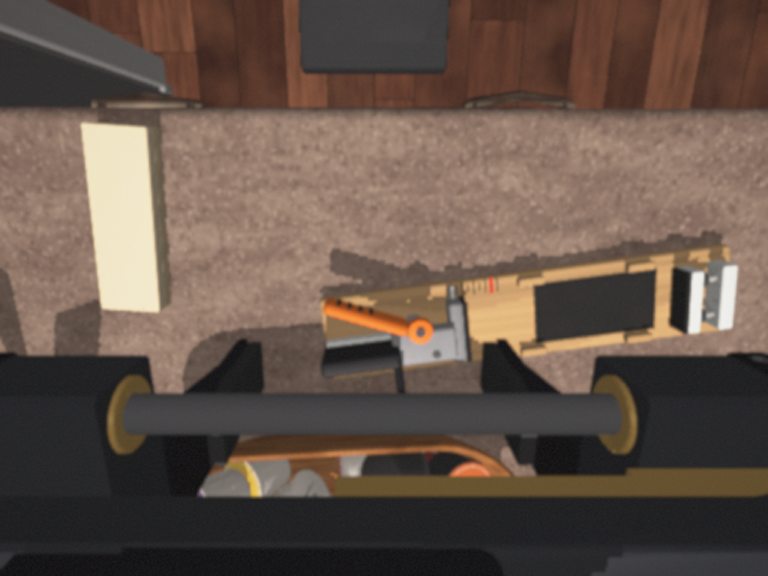

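The wrist view shows the cream stone at about (125,215) in the 768-wide image, the holder from (322,340) to (735,285), the red mark at (491,285), the lever from (325,305) to its pivot at (421,331), and the bowl rim at about (400,440).

```bash
python3 - <<'E'
from h import *
c=np.load("pics/w1.npy",allow_pickle=True).item(); im=c["image"]; h=cv2.cvtColor(im,cv2.COLOR_RGB2HSV)
def big(m,x0,y0,x1,y1):
    z=np.zeros_like(m); z[y0:y1,x0:x1]=m[y0:y1,x0:x1]
    return max(cv2.findContours(z,0,2)[0],key=cv2.contourArea)
R=lambda a:np.round(a,4).tolist()
# stone top (bright cream)
print(h[140,80],h[140,106],im[140,80],im[140,106])
k=big(cv2.inRange(h,(15,15,225),(40,120,255)),40,70,112,215)
bx=cv2.boxPoints(cv2.minAreaRect(k)); W=np.array([plane(c,u,v,.025)[:2] for u,v in k.reshape(-1,2)+.0],np.float32)
r=cv2.minAreaRect(W*1000); print("stone",r)
k=big(cv2.inRange(h,(0,170,120),(7,255,255)),300,170,345,210); M=cv2.moments(k);print("red",k.reshape(-1,2).mean(0),cv2.boundingRect(k)); rc=k.reshape(-1,2).mean(0); print(R(plane(c,*rc,.014)))
# orange lever
k=big(cv2.inRange(h,(5,190,110),(16,255,255)),205,190,295,235); W=np.array([plane(c,u,v,.052)[:2] for u,v in k.reshape(-1,2)],np.float32)
print("lever",cv2.minAreaRect(W*1000),R(W[W[:,1].argmin()]),R(W[W[:,1].argmax()]))
# black rubber mat on the bed
k=big(cv2.inRange(h,(0,0,0),(180,255,50)),345,170,445,235); W=np.array([plane(c,u,v,.014)[:2] for u,v in k.reshape(-1,2)],np.float32)
print("mat",cv2.minAreaRect(W*1000))
# deck -x edge line by saturation of wood
m=cv2.inRange(h,(12,90,120),(28,255,255)); z=np.zeros_like(m); z[155:260,205:495]=m[155:260,205:495]
pts=np.argwhere(z)[:,::-1]; ups=[];los=[]
for u in range(215,487):
    q=pts[pts[:,0]==u][:,1]
    if len(q): ups.append(plane(c,u,q.min(),.014)[:2]); los.append(plane(c,u,q.max(),.014)[:2])
for n,a in(("-x edge",ups),("+x edge",los)):
    a=np.array(a);
    for _ in range(6):
        p=np.polyfit(a[:,1],a[:,0],1); e=a[:,0]-np.polyval(p,a[:,1]); a=a[abs(e)<max(.002,1.5*e.std())]
    print(n,p,len(a),e.std())
W=np.array([plane(c,u,v,.014)[:2] for u,v in pts]); print("y range",R(np.percentile(W[:,1],[0.1,99.9])))
E
```

```text
[ 23  44 241] [ 17  69 104] [241 231 199] [104  92  76]
stone ((433.34942626953125, -203.5283203125), (48.38541793823242, 147.66566467285156), 86.36211395263672)
red [327. 189.] (327, 185, 1, 9)
[0.4865, 0.1006, 0.014]
lever ((504.5696105957031, 3.3831939697265625), (85.38341522216797, 13.06128215789795), 77.25819396972656) [0.4984999895095825, -0.03830000013113022] [0.5134999752044678, 0.045099999755620956]
mat ((526.288330078125, 227.51608276367188), (2.8408396244049072, 13.305143356323242), 0.11880980432033539)
-x edge [-0.14319653  0.49492276] 256 0.0006373892769972903
+x edge [0.03627291 0.53385836] 100 0.002782891804142026
y range [-0.0466, 0.301]
```

```bash
python3 - <<'E'
from h import *
c=np.load("pics/w1.npy",allow_pickle=True).item(); im=c["image"]
cv2.imwrite("pics/w1c.png",cv2.resize(im[155:255,208:496][...,::-1],None,fx=2.75,fy=2.75,interpolation=cv2.INTER_CUBIC))
E
```

```text
(no output)
```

View pics/w1c.png

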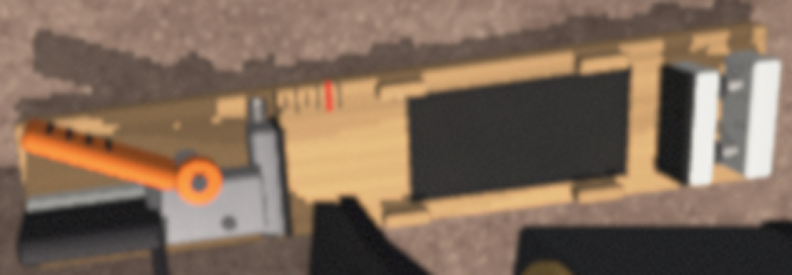

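The crop shows the stop face from its bottom edge (656,177)-(663,62) to its top edge (689,185)-(697,70). The red mark is at (328,96), the pointer tab at (258,108), and the guides are at columns 375-430 and 575-625.

```bash
python3 - <<'E'
from h import *
c=np.load("pics/w1.npy",allow_pickle=True).item()
by=np.array([-.1417,.9899]);bx=np.array([.9899,.1417]); o=np.array([.5343,0])
def B(U,V,z):
    p=plane(c,(U+.5)/2.75-.5+208,(V+.5)/2.75-.5+155,z)[:2]; return np.round(1000*np.array([(p-o)@bx,(p-o)@by]),1).tolist()
for n,U,V,z in [("stop bot",656,177,.0135),("stop bot",663,62,.0135),("stop top",689,185,.0345),("stop top",697,70,.0345),
 ("mark",328,96,.014),("tabtip",258,108,.016),("guideUL l",378,85,.022),("guideUL r",425,77,.022),("guideUR l",578,58,.022),("guideUR r",627,50,.022),("LL",382,218,.022),("LL",430,202,.022),("LR r",622,180,.022),("mat",410,97,.0145),("mat",412,200,.0145),("mat",630,70,.0145),("mat",627,175,.0145),("jaw face top",276,122,.0355),("jaw face top",288,235,.0355),("pivot",201,183,.052),("levertip",24,135,.052),("grip -x rear",20,235,.058),("deck end",765,25,.014),("deck rear corner",20,120,.014)]:
    print(n,B(U,V,z))
E
```

```text
stop bot [30.9, 261.3]
stop bot [-26.7, 261.9]
stop top [27.0, 262.8]
stop top [-27.8, 263.1]
mark [-32.3, 106.3]
tabtip [-31.6, 72.8]
guideUL l [-36.8, 127.5]
guideUL r [-37.6, 148.9]
guideUR l [-36.8, 218.0]
guideUR r [-37.4, 239.9]
LL [29.9, 126.2]
LL [24.7, 149.3]
LR r [26.1, 239.9]
mat [-26.5, 144.3]
mat [26.0, 143.3]
mat [-25.3, 246.2]
mat [27.4, 246.7]
jaw face top [-30.1, 77.4]
jaw face top [25.8, 78.3]
pivot [-12.4, 39.9]
levertip [-44.9, -32.8]
grip -x rear [-1.7, -41.4]
deck end [-38.0, 307.0]
deck rear corner [-40.9, -39.4]
```

Request:
move_arm(moves="0.31 -1 0 0 0 0.04 1;0.31 -1 0 0 0 0.04 1;0.31 -1 0 0 0 0.04 1")

```text
time: 2.3
position: [0.4324, -0.1006, 0.2336]
tool_rot: [0.03, 1.0, -0.001, -0.0]
ft_force: [0.1, 1.4, -1.0]
grip_width: 0.0868
grip_force: 0.0
```

Request:
move_arm(moves="0.06 -1 1 0 0 0 1;0.06 -1 1 0 0 0 1;0.06 -1 1 0 0 0 1;0.06 -1 1 0 0 0 1")

```text
time: 2.7
position: [0.4206, -0.1979, 0.1304]
tool_rot: [0.029, 1.0, 0.002, -0.002]
ft_force: [0.1, -0.6, 0.0]
grip_width: 0.0868
grip_force: 0.0
```

Request:
move_arm(moves="-0.13 -0.05 0.4 0 0 0 1;-0.13 -0.05 0.8 0 0 0 1;-0.13 -0.05 0.8 0 0 0 1")

```text
time: 3.0
position: [0.432, -0.1992, 0.0499]
tool_rot: [0.027, 1.0, 0.004, -0.004]
ft_force: [-0.0, 1.2, 0.8]
grip_width: 0.0869
grip_force: 0.0
```

```bash
python3 - <<'E'
from h import *
print(robot.get_obs()["position"],robot.get_obs()["tool_rot"])
c=robot.camera("wrist"); np.save("pics/w2.npy",c,allow_pickle=True)
cv2.imwrite("pics/w2.png",c["image"][...,::-1])
E
```

```text
[ 0.43202474 -0.19920768  0.04989792] [ 0.02739446  0.99960899  0.00354063 -0.00434357]
```

View pics/w2.png

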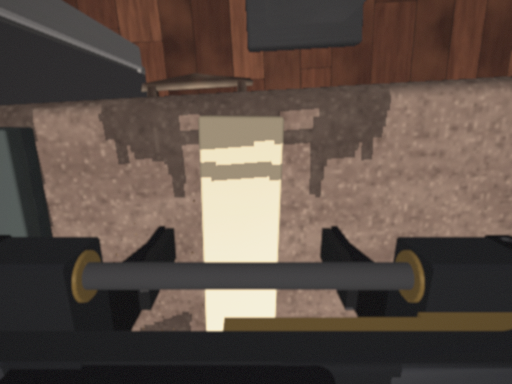

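The stone spans columns 203-280, with its centre just left of the finger centre at about 247. I'll shift about 4 mm towards -y and go down.

Request:
move_arm(moves="-0.01 -0.03 0.2 0 0 0 1;-0.01 -0.03 0.34 0 0 0 1;-0.01 -0.03 0.34 0 0 0 1")

```text
time: 3.35
position: [0.4354, -0.2052, 0.021]
tool_rot: [0.027, 1.0, -0.0, 0.0]
ft_force: [-0.6, 0.0, 0.6]
grip_width: 0.0871
grip_force: 0.0
```

Request:
move_arm(moves="0 0 0.05 0 0 0 1;0 0 0.05 0 0 0 1")

```text
time: 3.55
position: [0.4356, -0.206, 0.016]
tool_rot: [0.028, 1.0, -0.001, 0.001]
ft_force: [1.1, 0.2, -0.5]
grip_width: 0.0869
grip_force: 0.0
```

Request:
move_arm(moves="0 0 0 0 0 0 0.5;0 0 0 0 0 0 0.5;0 0 0 0 0 0 0.5;0 0 0 0 0 0 0.5;0 0 0 0 0 0 0.5;0 0 0 0 0 0 0.5", squeeze=25)

```text
time: 4.15
position: [0.4345, -0.2054, 0.0145]
tool_rot: [0.028, 1.0, 0.001, -0.0]
ft_force: [0.1, 1.2, 1.3]
grip_width: 0.0499
grip_force: 25.0
```

Request:
move_arm(moves="0 0 -0.1 0 0 0 0.5;0 0 -0.3 0 0 0 0.5;0 0 -0.6 0 0 0 0.5;0 0 -0.9 0 0 0 0.5;0 0 -1 0 0 0 0.5", squeeze=35)

```text
time: 4.65
position: [0.4359, -0.2068, 0.117]
tool_rot: [0.028, 1.0, -0.001, 0.002]
ft_force: [1.2, -0.7, -4.0]
grip_width: 0.0496
grip_force: 35.0
```

Request:
move_arm(moves="-0.03 0.2 0 0 0 0.05 0.5;-0.06 0.5 0 0 0 0.1 0.5;-0.1 0.8 0 0 0 0.1 0.5;-0.13 0.97 0 0 0 0.1 0.5")

```text
time: 5.05
position: [0.452, -0.1075, 0.1139]
tool_rot: [0.106, 0.994, 0.001, -0.002]
ft_force: [0.2, -0.3, -3.2]
grip_width: 0.0501
grip_force: 35.0
```

```bash
cat > go.py <<'E'
import sys
from h import *
from scipy.spatial.transform import Rotation as Ro
# target x y z  and angle of tool y (deg) -> shift/turn in tool units from the measured pose
x,y,z,a=map(float,sys.argv[1:]); o=robot.get_obs(); R=Ro.from_quat(o["tool_rot"]); t=np.radians(a)
T=Ro.from_matrix(np.array([[-np.sin(t),np.cos(t),0],[np.cos(t),np.sin(t),0],[0,0,-1]]).T.T) 
print(o["time"],np.round(o["position"],4),"w",round(o["grip_width"],4),round(o["grip_force"],1),"F",np.round(o["ft_force"],1),"shift",np.round(R.inv().apply(np.array([x,y,z])-o["position"])*10,3),"turn",np.round((R.inv()*T).as_rotvec()/(np.pi/2),3))
E
python3 go.py .5085 .1802 .115 8.14
```

```text
5.05 [ 0.452  -0.1075  0.1139] w 0.0501 35.0 F [ 0.2 -0.3 -3.2] shift [ 0.053  2.932 -0.008] turn [-0.001 -0.002  0.774]
```

Request:
move_arm(moves="0 0.3 0 0 0 0 0.5;0 0.6 0 0 0 0 0.5;0.02 0.98 0 0 0 0 0.5")

```text
time: 5.35
position: [0.4721, -0.0132, 0.1139]
tool_rot: [0.107, 0.994, -0.0, -0.0]
ft_force: [0.1, 0.1, -3.2]
grip_width: 0.0496
grip_force: 35.0
```

Request:
move_arm(moves="0 0.35 0 0 0 0 0.5;0 0.7 0 0 0 0 0.5;0.02 0.98 0 0 0 0 0.5")

```text
time: 5.65
position: [0.4906, 0.0843, 0.1138]
tool_rot: [0.106, 0.994, -0.0, -0.0]
ft_force: [0.9, -0.8, -3.9]
grip_width: 0.0496
grip_force: 35.0
```

Request:
move_arm(moves="0 0.35 0 0 0 0.08 0.5;0 0.7 0 0 0 0.16 0.5;0.02 0.98 0 0 0 0.24 0.5;0.02 0.98 0 0 0 0.32 0.5;0.02 0.98 0 0 0 0.4 0.5;0.02 0.98 0 0 0 0.48 0.5;0.02 0.98 0 0 0 0.56 0.5;0.02 0.98 0 0 0 0.64 0.5;0.02 0.98 0 0 0 0.72 0.5;0.02 0.98 0 0 0 0.774 0.5;0.02 0.98 0 0 0 0.774 0.5")

```text
time: 6.75
position: [0.5087, 0.1785, 0.1136]
tool_rot: [0.655, 0.756, -0.001, -0.001]
ft_force: [0.7, -1.0, -3.8]
grip_width: 0.05
grip_force: 35.0
```

```bash
python3 go.py .5085 .1802 .06 8.14; python3 - <<'E'
from h import *
ims=[]
for n,w in(("wrist",None),("side",(215,165,345,285)),("scene",(160,150,270,220))):
    c=robot.camera(n); np.save(f"pics/{n}3.npy",c,allow_pickle=True); i=c["image"][...,::-1]
    if w: i=cv2.resize(i[w[1]:w[3],w[0]:w[2]],(400,int(400*(w[3]-w[1])/(w[2]-w[0]))),interpolation=cv2.INTER_CUBIC)
    else: i=cv2.resize(i,(400,300))
    ims.append(i[:298] if w is None else i)
a=np.zeros((600,800,3),np.uint8); a[:298,:400]=ims[0]; a[:min(369,600),400:]=ims[1][:369]; a[300:300+ims[2].shape[0],:400]=ims[2]
cv2.imwrite("pics/m3.png",a)
E
```

```text
6.75 [0.5087 0.1785 0.1136] w 0.05 35.0 F [ 0.7 -1.  -3.8] shift [0.017 0.001 0.536] turn [-0.001  0.     0.   ]
```

View pics/m3.png

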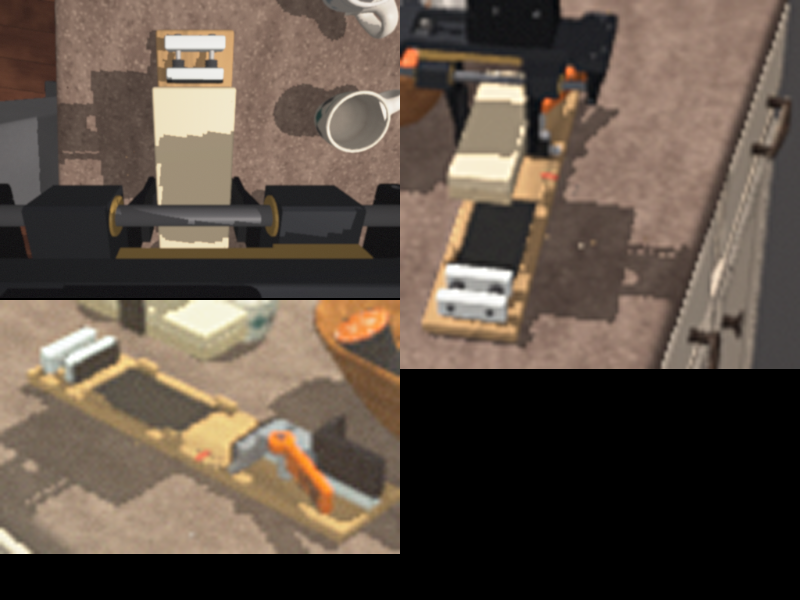

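The wrist view shows the stone and the stop plates lined up at about column 195 of 400. The side view shows the stone above the bed and clear of the jaw. I'll measure the stop again from this nearer view.

```bash
python3 - <<'E'
from h import *
c=np.load("pics/wrist3.npy",allow_pickle=True).item(); h=cv2.cvtColor(c["image"],cv2.COLOR_RGB2HSV)
by=np.array([-.1417,.9899]);bx=np.array([.9899,.1417]); o=np.array([.5343,0])
m=cv2.inRange(h,(0,0,215),(180,25,255)); z=np.zeros_like(m); z[80:108,200:300]=m[80:108,200:300]
k=max(cv2.findContours(z,0,2)[0],key=cv2.contourArea); print(cv2.boundingRect(k))
W=np.array([plane(c,u,v,.0345)[:2] for u,v in k.reshape(-1,2)]); B=1000*np.c_[(W-o)@bx,(W-o)@by]; print("plate",B.min(0).round(1),B.max(0).round(1))
r=cv2.minAreaRect(W.astype(np.float32)*1000); print(r)
m=cv2.inRange(h,(12,70,130),(24,255,255)); z=np.zeros_like(m); z[35:105,190:310]=m[35:105,190:310]
for v in (50,60,100):
  q=np.where(z[v])[0]
  if len(q): print(v,[np.round(1000*((plane(c,u,v,.014)[:2]-o)@bx),1) for u in(q.min(),q.max())])
# stone top edges at z = tcp-0.0145+.025
zt=.1136-.0145+.025
for v in(120,150,165):
  q=np.where(cv2.inRange(h,(12,10,120),(40,120,255))[v,180:320])[0]+180
  print("stone",v,[np.round(1000*((plane(c,u,v,zt)[:2]-o)@bx),1) for u in(q.min(),q.max())])
q=np.where(cv2.inRange(h,(15,30,225),(40,120,255))[100:140,250])[0]; print("stone front s",(plane(c,250,100+q.min(),zt)[:2]-o)@by)
E
```

```text
(214, 88, 72, 13)
plate [-25.7 263.3] [ 26.7 271.6]
((496.8995666503906, 264.831298828125), (52.32188034057617, 8.358579635620117), 8.13575267791748)
50 [np.float64(30.9), np.float64(39.4)]
60 [np.float64(31.2), np.float64(45.2)]
100 [np.float64(29.9), np.float64(38.8)]
stone 120 [np.float64(-25.4), np.float64(30.7)]
stone 150 [np.float64(-25.1), np.float64(25.4)]
stone 165 [np.float64(-25.0), np.float64(24.4)]
stone front s 0.25527550369763247
```

Request:
move_arm(moves="0.02 0 0.3 0 0 0 0.5;0.02 0 0.55 0 0 0 0.5;0.02 0 0.7 0 0 0 0.5;0.02 0 0.78 0 0 0 0.5;0.02 0 0.78 0 0 0 0.5")

```text
time: 7.4
position: [0.5087, 0.1806, 0.0355]
tool_rot: [0.655, 0.756, -0.001, -0.001]
ft_force: [-0.1, 0.0, -3.2]
grip_width: 0.0499
grip_force: 35.0
```

Request:
move_arm(moves="0 0 0.02 0 0 0 0.5;0 0 0.04 0 0 0 0.5;0 0 0.045 0 0 0 0.5;0 0 0.05 0 0 0 0.5;0 0 0.05 0 0 0 0.5")

```text
time: 7.9
position: [0.5095, 0.1808, 0.0319]
tool_rot: [0.655, 0.756, 0.0, 0.0]
ft_force: [0.0, -0.1, -3.2]
grip_width: 0.0497
grip_force: 35.0
```

Request:
move_arm(moves="0 0 0.01 0 0 0 0.5;0 0 0.015 0 0 0 0.5;0 0 0.02 0 0 0 0.5;0 0 0.02 0 0 0 0.5;0 0 0.02 0 0 0 0.5")

```text
time: 8.4
position: [0.5093, 0.1807, 0.0295]
tool_rot: [0.655, 0.756, -0.0, -0.0]
ft_force: [-0.3, 0.1, -2.4]
grip_width: 0.0499
grip_force: 35.0
```

Request:
move_arm(moves="0 0 0.005 0 0 0 0.5;0 0 0.01 0 0 0 0.5;0 0 0.01 0 0 0 0.5")

```text
time: 8.7
position: [0.5093, 0.1807, 0.0286]
tool_rot: [0.655, 0.755, 0.0, 0.0]
ft_force: [-0.8, 0.1, -4.1]
grip_width: 0.0495
grip_force: 35.0
```

Request:
move_arm(moves="0 0 0.005 0 0 0 0.5;0 0 0.01 0 0 0 0.5;0 0 0.01 0 0 0 0.5")

```text
time: 9.0
position: [0.5093, 0.1807, 0.0285]
tool_rot: [0.655, 0.756, 0.0, 0.0]
ft_force: [-1.4, -0.7, 5.4]
grip_width: 0.0497
grip_force: 35.0
```

Contact is made at about 9 N. I'll release and lift.

Request:
move_arm(moves="0 0 -0.005 0 0 0 0.62;0 0 -0.01 0 0 0 0.7;0 0 -0.01 0 0 0 0.76;0 0 -0.01 0 0 0 0.76;0 0 -0.01 0 0 0 0.76")

```text
time: 9.5
position: [0.5094, 0.1807, 0.0284]
tool_rot: [0.655, 0.755, -0.0, -0.0]
ft_force: [0.4, 0.1, 0.8]
grip_width: 0.0655
grip_force: 0.0
```

Request:
move_arm(moves="0 0 -0.1 0 0 0 0.76;0 0 -0.5 0 0 0 0.76;0 0 -1 0 0 0 0.76;0 0 -1 0 0 0 0.76")

```text
time: 9.9
position: [0.5137, 0.1815, 0.1348]
tool_rot: [0.655, 0.756, 0.005, 0.004]
ft_force: [0.9, -0.4, 0.1]
grip_width: 0.0658
grip_force: 0.0
```

Request:
move_arm(moves="-0.5 0 -0.3 0 0 0 0.76;-1 0 -0.3 0 0 0 0.76;-1 0 -0.3 0 0 0 0.76")

```text
time: 10.2
position: [0.5254, 0.0777, 0.1601]
tool_rot: [0.657, 0.754, 0.001, 0.002]
ft_force: [0.2, 0.6, 0.7]
grip_width: 0.0664
grip_force: 0.0
```

Request:
move_arm(moves="-0.5 0 0 0 0 0 0.76;-0.9 0 0 0 0 0 0.76;-0.9 0 0 0 0 0 0.76;-0.9 0 0 0 0 0 0.76")

```text
time: 10.6
position: [0.5357, -0.0076, 0.1583]
tool_rot: [0.656, 0.755, -0.0, -0.001]
ft_force: [-0.8, 0.9, 0.2]
grip_width: 0.0657
grip_force: 0.0
```

```bash
python3 - <<'E'
from h import *
o=robot.get_obs();print(o["position"],o["tool_rot"])
c=robot.camera("wrist"); np.save("pics/w4.npy",c,allow_pickle=True)
cv2.imwrite("pics/w4.png",cv2.resize(c["image"][:,130:400][...,::-1],None,fx=1.55,fy=1.55,interpolation=cv2.INTER_CUBIC))
for n in("side","scene"): np.save(f"pics/{n}4.npy",robot.camera(n),allow_pickle=True)
E
```

```text
[ 0.53571788 -0.00763535  0.15825213] [ 6.56062346e-01  7.54706337e-01 -5.45789569e-05 -7.34854851e-04]
```

View pics/w4.png

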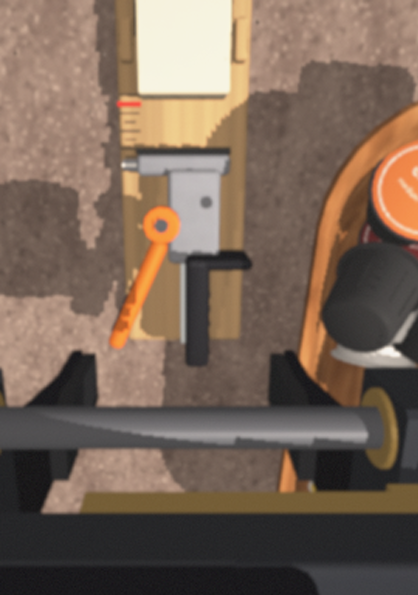

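The stone lies flat between the guides. The mark is at (128,104), the pointer tab at (129,165), the wing's rear edge at row 268, the plate at columns 187-208, the lever pivot at (161,225) with its tip at (118,345), and the bowl rim at columns 285-330.

```bash
python3 - <<'E'
from h import *
c=np.load("pics/w4.npy",allow_pickle=True).item()
by=np.array([-.1417,.9899]);bx=np.array([.9899,.1417]); o=np.array([.5343,0])
f=lambda U,V:((U+.5)/1.55-.5+130,(V+.5)/1.55-.5)
def B(U,V,z):
    p=plane(c,*f(U,V),z)[:2]; return np.round(1000*np.array([(p-o)@bx,(p-o)@by]),1).tolist()
for n,U,V,z in [("mark",128,104,.014),("tab",129,165,.016),("plate +x rear",208,363,.058),("plate -x rear",187,363,.058),("wing rear corner inner",208,268,.058),("wing tip rear",250,268,.058),("wing tip front",250,252,.058),("pivot",161,225,.052),("tip L",110,343,.052),("tip R",127,347,.052),("stone rear L",137,93,.039),("stone rear R",228,96,.039),("jaw top front",230,150,.036),("jaw",138,152,.036)]: print(n,B(U,V,z))
# bowl rim: nearest edge columns at a few heights
for z in(.05,.07,.09,.11): print("rim",z,B(300,345,z),B(318,240,z),B(286,470,z))
# epipolar: project rim ray points into side view
d=np.load("pics/side0.npy",allow_pickle=True).item(); s=np.load("pics/scene0.npy",allow_pickle=True).item()
for z in(.05,.07,.09,.11):
    p=plane(c,*f(318,240),z); print(z,"side",proj(d,p).round(0),"scene",proj(s,p).round(0))
a=cv2.resize(np.load("pics/side0.npy",allow_pickle=True).item()["image"][120:220,150:290],None,fx=3,fy=3)[...,::-1]
b=cv2.resize(np.load("pics/scene4.npy",allow_pickle=True).item()["image"][120:230,190:320],None,fx=3,fy=3)[...,::-1]
im=np.zeros((330,810,3),np.uint8); im[:300,:420]=a; im[:,420:]=b; cv2.imwrite("pics/rim.png",im)
E
```

```text
mark [-32.7, 106.2]
tab [-33.1, 71.4]
plate +x rear [14.4, -41.4]
plate -x rear [2.0, -41.4]
wing rear corner inner [13.7, 16.0]
wing tip rear [37.1, 15.9]
wing tip front [36.8, 24.9]
pivot [-12.4, 39.1]
tip L [-44.0, -30.9]
tip R [-34.0, -33.5]
stone rear L [-24.9, 108.5]
stone rear R [24.4, 106.9]
jaw top front [26.5, 79.2]
jaw [-25.5, 78.3]
rim 0.05 [70.3, -33.3] [76.1, 30.2] [67.1, -121.2]
rim 0.07 [64.9, -25.4] [70.2, 33.2] [62.0, -106.5]
rim 0.09 [59.4, -17.5] [64.3, 36.2] [56.8, -91.8]
rim 0.11 [54.0, -9.6] [58.5, 39.2] [51.6, -77.2]
0.05 side [231. 193.] scene [259. 177.]
0.07 side [233. 188.] scene [257. 171.]
0.09 side [234. 183.] scene [255. 166.]
0.11 side [236. 178.] scene [253. 160.]
```

View pics/rim.png

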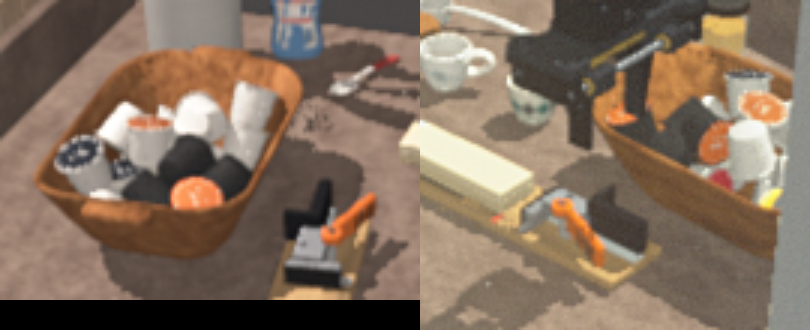

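The rim crop suggests a rim height of about 0.08-0.09 m. I'll check it across the two wrist views before lowering the hand beside the bowl.

```bash
python3 - <<'E'
from h import *
by=np.array([-.1417,.9899]);bx=np.array([.9899,.1417]); o=np.array([.5343,0])
a=np.load("pics/w1.npy",allow_pickle=True).item(); c=np.load("pics/w4.npy",allow_pickle=True).item()
g=lambda U,V:((U+.5)/1.5-.5,(V+.5)/1.5-.5); f=lambda U,V:((U+.5)/1.55-.5+130,(V+.5)/1.55-.5)
b=lambda p:np.array([(p[:2]-o)@bx,(p[:2]-o)@by])*1000
for z in(.05,.06,.07,.08,.09,.1):
    P=np.array([b(plane(a,*g(u,v),z)) for u,v in((250,441),(330,440),(440,436))]); Q=np.array([b(plane(c,*f(u,v),z)) for u,v in((300,345),(318,240),(330,195))])
    q=np.interp(P[:,1],Q[:,1],Q[:,0]); print(z,P.round(0).tolist(),"w4 x at those s",q.round(0))
E
python3 go.py .5223 -.0007 .09 8.14
```

```text
0.05 [[68.0, -119.0], [77.0, -50.0], [86.0, 45.0]] w4 x at those s [70. 70. 79.]
0.06 [[62.0, -114.0], [70.0, -47.0], [79.0, 45.0]] w4 x at those s [68. 68. 76.]
0.07 [[56.0, -110.0], [64.0, -45.0], [72.0, 44.0]] w4 x at those s [65. 65. 72.]
0.08 [[49.0, -106.0], [57.0, -43.0], [65.0, 43.0]] w4 x at those s [62. 62. 69.]
0.09 [[43.0, -102.0], [50.0, -41.0], [58.0, 42.0]] w4 x at those s [59. 59. 65.]
0.1 [[36.0, -98.0], [44.0, -39.0], [52.0, 42.0]] w4 x at those s [57. 57. 62.]
10.75 [ 0.5354 -0.0059  0.1583] w 0.0661 0.0 F [0.4 0.2 0.7] shift [ 0.07  -0.122  0.683] turn [-0.001 -0.001  0.001]
```

The rim is at about 0.07 m, so the gripper body (at least 0.10 m up) clears it. I'll descend with the fingers opened to 70 mm.

Request:
move_arm(moves="0.07 -0.12 0 0 0 0 0.8;0.07 -0.12 0.3 0 0 0 0.8;0.07 -0.12 0.6 0 0 0 0.8;0.07 -0.12 0.68 0 0 0 0.8;0.07 -0.12 0.68 0 0 0 0.8")

```text
time: 11.25
position: [0.5222, -0.0008, 0.0895]
tool_rot: [0.655, 0.756, -0.001, -0.002]
ft_force: [-0.0, 0.6, -0.1]
grip_width: 0.0695
grip_force: 0.0
```

```bash
python3 go.py .5223 -.0007 .041 8.14; python3 - <<'E'
from h import *
c=robot.camera("wrist"); np.save("pics/w5.npy",c,allow_pickle=True)
cv2.imwrite("pics/w5.png",cv2.resize(c["image"][:,100:420][...,::-1],None,fx=1.5,fy=1.5,interpolation=cv2.INTER_CUBIC))
E
```

```text
11.25 [ 0.5222 -0.0008  0.0895] w 0.0695 0.0 F [-0.   0.6 -0.1] shift [0.001 0.003 0.485] turn [-0.002 -0.001  0.001]
```

View pics/w5.png

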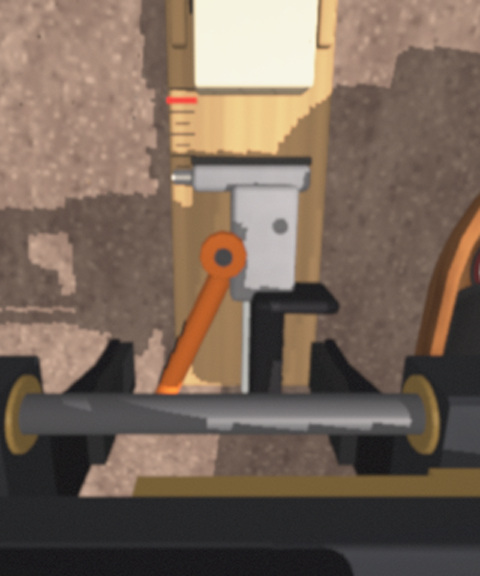

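The wing is at (300,300), the fingers straddle the plate and lever, and the pointer tab is at (182,177) with the mark at (182,100). I'll descend carefully.

Request:
move_arm(moves="0 0 0.1 0 0 0 0.8;0 0 0.2 0 0 0 0.8;0 0 0.25 0 0 0 0.8;0 0 0.25 0 0 0 0.8")

```text
time: 11.7
position: [0.5228, -0.0021, 0.0649]
tool_rot: [0.655, 0.755, -0.0, -0.001]
ft_force: [-1.2, 0.7, -0.3]
grip_width: 0.0697
grip_force: 0.0
```

Request:
move_arm(moves="0 0 0.1 0 0 0 0.8;0 0 0.18 0 0 0 0.8;0 0 0.22 0 0 0 0.8;0 0 0.22 0 0 0 0.8")

```text
time: 12.1
position: [0.5228, -0.0021, 0.0427]
tool_rot: [0.655, 0.755, -0.0, -0.001]
ft_force: [0.0, -0.4, 0.4]
grip_width: 0.0694
grip_force: 0.0
```

Request:
move_arm(moves="0.04 0 0.02 0 0 0 0.8;0.08 0 0.02 0 0 0 0.8;0.12 0 0.02 0 0 0 0.8;0.16 0 0.02 0 0 0 0.8;0.2 0 0.02 0 0 0 0.8;0.2 0 0.02 0 0 0 0.8")

```text
time: 12.7
position: [0.5203, 0.0184, 0.0417]
tool_rot: [0.655, 0.756, 0.0, -0.0]
ft_force: [-0.9, -0.5, 0.4]
grip_width: 0.0697
grip_force: 0.0
```

```bash
python3 go.py .5223 -.0007 .041 8.14; cat > ptr.py <<'E'
from h import *
import sys
c=robot.camera("wrist"); np.save("pics/p.npy",c,allow_pickle=True)
by=np.array([-.1417,.9899]);bx=np.array([.9899,.1417]); o=np.array([.5343,0])
# rectified strip of deck plane z=.014: bed x -45..-10 , s 40..125, 0.2 mm/px, s up
S=np.arange(.135,.045,-.00025); X=np.arange(-.048,-.005,.00025)
g=np.array([[proj(c,[*(o+x*bx+s*by),.014]) for x in X] for s in S],np.float32)
r=cv2.remap(c["image"],g[...,0],g[...,1],cv2.INTER_CUBIC); cv2.imwrite("pics/strip.png",cv2.resize(r[...,::-1],None,fx=2,fy=1.6)); np.save("pics/strip.npy",r)
q=r[:,int(.012/.00025):int(.020/.00025)].astype(int).mean(1)
red=q[:,0]-q[:,1:].max(1); print("red s",1000*(S[red>60]).mean() if (red>60).any() else None)
w=q.min(1); 
for i in range(0,len(S),4): print(f"{S[i]*1000:.0f}:{int(q[i:i+4,0].mean())},{int(q[i:i+4,2].mean())}",end=" ")
E
python3 ptr.py
```

```text
12.7 [0.5203 0.0184 0.0417] w 0.0697 0.0 F [-0.9 -0.5  0.4] shift [-0.192 -0.007  0.007] turn [-0. -0.  0.]
red s 106.49999999999999
135:123,69 134:123,69 133:122,69 132:122,68 131:118,66 130:105,60 129:99,57 128:116,65 127:122,68 126:122,68 125:122,68 124:122,68 123:122,68 122:122,68 121:122,68 120:122,68 119:122,68 118:122,68 117:123,69 116:123,69 115:123,68 114:123,69 113:117,66 112:99,59 111:155,85 110:197,106 109:204,107 108:223,82 107:232,53 106:230,65 105:211,99 104:201,109 103:195,105 102:145,83 101:121,71 100:126,70 99:120,67 98:113,65 97:90,55 96:99,59 95:117,66 94:122,69 93:113,76 92:97,90 91:99,97 90:132,122 89:160,144 88:134,123 87:99,97 86:112,90 85:169,99 84:196,107 83:188,103 82:145,83 81:171,95 80:198,107 79:198,106 78:184,99 77:146,82 76:165,91 75:180,97 74:167,91 73:143,79 72:103,60 71:106,62 70:123,69 69:123,69 68:123,68 67:123,69 66:123,69 65:123,69 64:123,69 63:123,69 62:123,69 61:123,69 60:123,68 59:123,69 58:123,69 57:123,69 56:123,69 55:123,69 54:123,68 53:123,69 52:123,69 51:123,69 50:123,69 49:123,68 48:123,69 47:123,68 46:123,69 45:123,69
```

The rectified strip shows the white pointer peak at s=89 and the red mark at s=106.5, so 17 mm remain.

Request:
move_arm(moves="0.03 0 0.01 0 0 0 0.8;0.06 0 0.01 0 0 0 0.8;0.09 0 0.01 0 0 0 0.8;0.12 0 0.01 0 0 0 0.8;0.14 0 0.01 0 0 0 0.8;0.14 0 0.01 0 0 0 0.8")

```text
time: 13.35
position: [0.5188, 0.0308, 0.0407]
tool_rot: [0.655, 0.756, -0.0, 0.001]
ft_force: [0.8, -5.2, 1.4]
grip_width: 0.0696
grip_force: 2.8
```

```bash
python3 go.py .5223 -.0007 .041 8.14; sed -i 's/^for i in.*/print([(round(S[i]*1000,1),int(w[i])) for i in range(len(S)) if w[i]>110 and S[i]<.125 and w[i]==w[max(0,i-6):i+7].max()])/' ptr.py; sed -i '/print(f/d' ptr.py; python3 ptr.py
```

```text
13.35 [0.5188 0.0308 0.0407] w 0.0696 2.8 F [ 0.8 -5.2  1.4] shift [-0.317 -0.01  -0.003] turn [0.    0.001 0.   ]
red s 106.375
[(np.float64(100.7), 145)]
```

Request:
move_arm(moves="0.015 0 0 0 0 0 0.8;0.03 0 0 0 0 0 0.8;0.045 0 0 0 0 0 0.8;0.055 0 0 0 0 0 0.8;0.055 0 0 0 0 0 0.8")

```text
time: 13.9
position: [0.5183, 0.0347, 0.0407]
tool_rot: [0.655, 0.755, -0.001, 0.001]
ft_force: [-1.8, -12.4, 1.5]
grip_width: 0.0696
grip_force: 6.0
```

```bash
python3 go.py .5223 -.0007 .041 8.14;  python3 ptr.py
```

```text
13.9 [0.5183 0.0347 0.0407] w 0.0696 6.0 F [ -1.8 -12.4   1.5] shift [-0.356 -0.011 -0.002] turn [ 0.     0.002 -0.   ]
red s None
[(np.float64(104.5), 145)]
```

Request:
move_arm(moves="0.01 0 0 0 0 0 0.8;0.02 0 0 0 0 0 0.8;0.025 0 0 0 0 0 0.8;0.025 0 0 0 0 0 0.8")

```text
time: 14.35
position: [0.5181, 0.0366, 0.0407]
tool_rot: [0.655, 0.755, -0.001, 0.002]
ft_force: [-1.4, -13.9, 1.2]
grip_width: 0.0694
grip_force: 7.4
```

```bash
python3 go.py .5223 -.0007 .041 8.14;  python3 ptr.py; python3 - <<'E'
from h import *
a=cv2.imread("pics/strip.png"); c=np.load("pics/p.npy",allow_pickle=True).item()["image"][...,::-1]
b=cv2.resize(c[60:310,140:360],(500,568),interpolation=cv2.INTER_CUBIC); m=np.zeros((600,800,3),np.uint8)
a=a[:575]; a=cv2.resize(a,(int(a.shape[1]*.8),min(575,a.shape[0]))); m[:a.shape[0],:min(a.shape[1],298)]=a[:,:298]; m[:568,300:]=b; cv2.imwrite("pics/m6.png",m)
E
```

```text
14.35 [0.5181 0.0366 0.0407] w 0.0694 7.4 F [ -1.4 -13.9   1.2] shift [-0.375 -0.01  -0.001] turn [ 0.     0.002 -0.   ]
red s None
[(np.float64(106.2), 144)]
```

View pics/m6.png

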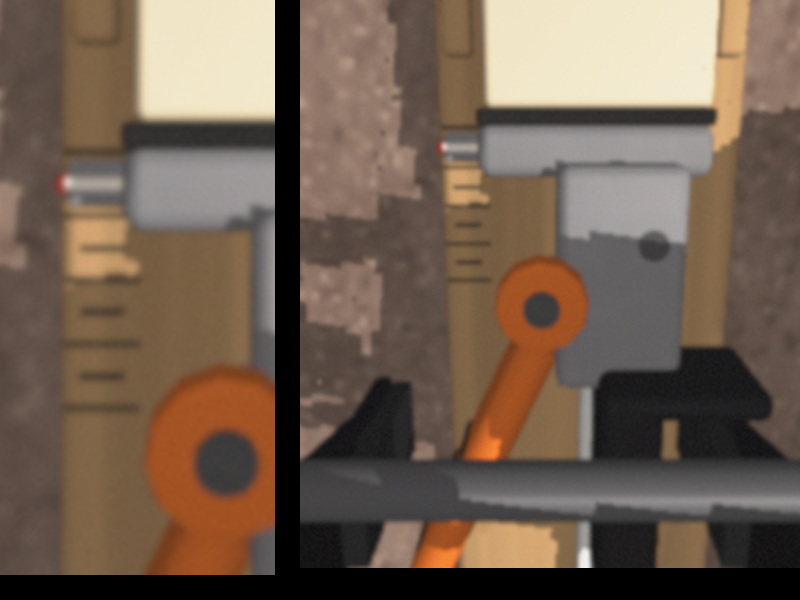

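The white pointer line at strip (95,183) stands level with the end of the red mark at (62,183), and the lever is still open. I'll hold, then start closing in stages.

Request:
move_arm(moves="0 0 0 0 0 0 0.8;0 0 0 0 0 0 0.8;0 0 0 0 0 0 0.8;0 0 0 0 0 0 0.8;0 0 0 0 0 0 0.8;0 0 0 0 0 0 0.8;0 0.02 0 0 0 0 0.72;0 0.04 0 0 0 0 0.65;0 0.05 0 0 0 0 0.58;0 0.05 0 0 0 0 0.58;0 0.05 0 0 0 0 0.58", squeeze=30)

```text
time: 15.5
position: [0.5263, 0.0376, 0.0408]
tool_rot: [0.656, 0.755, 0.001, 0.004]
ft_force: [4.1, -10.9, -2.7]
grip_width: 0.0512
grip_force: 6.7
```

```bash
python3 go.py .5223 -.0007 .041 8.14;  cat >> ptr.py <<'E'
q=r[:,int(.006/.00025):int(.0105/.00025)].astype(int).mean(1); k=q[:,0]-q[:,1:].max(1); k[(S>.125)|(S<.09)]=0; k[k<25]=0
print("red tip s",round(1000*(S*k).sum()/max(k.sum(),1e-9),2))
h=cv2.cvtColor(c["image"],cv2.COLOR_RGB2HSV); m=cv2.inRange(h,(5,170,60),(16,255,255)); n=cv2.findContours(m,0,2)[0]
W=np.concatenate([k.reshape(-1,2) for k in n if cv2.contourArea(k)>40]); W=W[(W[:,0]>160)&(W[:,0]<300)&(W[:,1]>150)]
B=np.array([[(p-o)@bx,(p-o)@by] for p in (plane(c,u,v,.052)[:2] for u,v in W)])*1000
for a in range(50,95,6):
    t=B[(B[:,1]>a-90+10)&(B[:,1]<=a-90+16)]
    if len(t): print("lever s",a-77,t[:,0].min().round(1),t[:,0].max().round(1))
E
python3 ptr.py
```

```text
15.5 [0.5263 0.0376 0.0408] w 0.0512 6.7 F [  4.1 -10.9  -2.7] shift [-0.374 -0.093 -0.001] turn [ 0.005  0.003 -0.001]
red s None
[(np.float64(106.2), 141), (np.float64(93.5), 110)]
red tip s 106.51
lever s 3 -36.2 -27.7
lever s 9 -35.9 -25.8
lever s 15 -34.0 -23.9
```

Request:
move_arm(moves="0 0 0 0 0 0 0.54;0 0 0 0 0 0 0.5;0 0 0 0 0 0 0.46;0 0 0 0 0 0 0.46;0 0 0 0 0 0 0.46")

```text
time: 16.05
position: [0.526, 0.0374, 0.0411]
tool_rot: [0.655, 0.755, 0.001, 0.004]
ft_force: [3.8, -12.2, -0.3]
grip_width: 0.0404
grip_force: 7.3
```

```bash
python3 go.py .5223 -.0007 .041 8.14; python3 ptr.py
```

```text
16.05 [0.526  0.0374 0.0411] w 0.0404 7.3 F [  3.8 -12.2  -0.3] shift [-0.372 -0.091  0.002] turn [ 0.004  0.003 -0.   ]
red s None
[(np.float64(106.0), 139)]
red tip s 106.39
lever s 3 -28.7 -19.7
lever s 9 -28.6 -19.0
lever s 15 -27.7 -17.8
```

Request:
move_arm(moves="0.006 0 0 0 0 0 0.45;0.01 0.01 0 0 0 0 0.44;0.01 0.02 0 0 0 0 0.44;0.01 0.02 0 0 0 0 0.44")

```text
time: 16.5
position: [0.5269, 0.0376, 0.0412]
tool_rot: [0.655, 0.756, -0.0, 0.004]
ft_force: [1.0, -17.1, 1.1]
grip_width: 0.0385
grip_force: 9.7
```

```bash
python3 go.py .5223 -.0007 .041 8.14; python3 ptr.py
```

```text
16.5 [0.5269 0.0376 0.0412] w 0.0385 9.7 F [  1.  -17.1   1.1] shift [-0.372 -0.1    0.003] turn [0.003 0.004 0.   ]
red s None
[(np.float64(106.0), 141), (np.float64(93.2), 110)]
red tip s 106.38
lever s 3 -25.6 -17.2
lever s 9 -17.1 -16.5
lever s 15 -25.2 -15.2
```

Request:
move_arm(moves="0.006 0 0 0 0 0 0.44;0.01 0 0 0 0 0 0.44;0.01 0 0 0 0 0 0.44")

```text
time: 16.85
position: [0.5269, 0.0378, 0.0412]
tool_rot: [0.655, 0.756, -0.0, 0.004]
ft_force: [1.3, -20.4, 0.4]
grip_width: 0.0384
grip_force: 11.6
```

```bash
python3 ptr.py | head -3
```

```text
red s None
[(np.float64(106.2), 141)]
red tip s 106.52
```

Request:
move_arm(moves="0 0.01 0 0 0 0 0.42;0 0.02 0 0 0 0 0.4;0 0.03 0 0 0 0 0.37;0 0.04 0 0 0 0 0.34;0 0.04 0 0 0 0 0.3;0 0.04 0 0 0 0 0.28;0 0.04 0 0 0 0 0.28;0 0.04 0 0 0 0 0.28", squeeze=45)

```text
time: 17.7
position: [0.5303, 0.0383, 0.0412]
tool_rot: [0.654, 0.756, -0.001, 0.004]
ft_force: [1.3, -20.5, 2.6]
grip_width: 0.0278
grip_force: 47.4
```

```bash
python3 go.py .5223 -.0007 .041 8.14; python3 ptr.py
```

```text
17.7 [0.5303 0.0383 0.0412] w 0.0278 47.4 F [  1.3 -20.5   2.6] shift [-0.374 -0.135  0.004] turn [0.002 0.004 0.001]
red s None
[(np.float64(106.2), 138), (np.float64(93.2), 110)]
red tip s 106.36
lever s 3 -11.9 -3.5
lever s 9 -12.4 -11.9
lever s 15 -12.3 -11.7
```

The lever is shut against the plate and the pointer is still at the mark. I'll hold briefly, recheck and hand in.

Request:
move_arm(moves="0 0 0 0 0 0 0.28;0 0 0 0 0 0 0.28;0 0 0 0 0 0 0.28;0 0 0 0 0 0 0.28;0 0 0 0 0 0 0.28")

```text
time: 18.25
position: [0.5303, 0.0383, 0.0412]
tool_rot: [0.654, 0.756, -0.001, 0.004]
ft_force: [0.1, -21.2, 1.9]
grip_width: 0.0277
grip_force: 47.4
```

```bash
python3 ptr.py|head -4; python3 -c "
from rig import robot
print(robot.hand_in())"
```

```text
red s None
[(np.float64(106.2), 138), (np.float64(93.2), 110)]
red tip s 106.25
lever s 3 -11.9 -3.5
the job is handed in; nothing more can be done
None
```

I handed the job in at about 18 s: the fine stone lies flat between the guides, the pointer is level with the red mark to within about 0.3 mm, and the lever is shut and still held squeezed against the grip at about 47 N.

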